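Check a spring on the bench tester

ROBOT

A 6-joint arm with a two-finger parallel gripper is mounted at the origin on the work surface. World frame = base frame: x ahead of the robot, y to its left, z up, the work surface at z = 0. Lengths are in m, angles in rad, forces in N, time in s.
With the tool pointing down it reaches from about 0.25 to 0.775 m from the base axis. Payload 4 kg.
Tool frame: the origin (TCP) lies at the very end of the fingers, on their centre line; the grasp point (between the pads) lies 19 mm behind it; x points along the fingers, z is the direction in which the jaws open and shut, and the axes are right-handed (so a half turn about x gives the same grasp; the last joint's range is limited). The gripper opens to 94 mm and grips with 3 to 60 N. Pads are 16 mm wide; open, the fingers measure 119 mm over their backs; the gripper's body (75 mm by 177 mm) begins 78 mm behind the grasp point.
Start: joints at [-1.23, 0.087, 1.371, -0, 1.684, -0.103], TCP at [0.236, -0.497, 0.206] pointing down, gripper open.
Joint ranges: [-3.1, 3.1], [-0.76, 2.03], [0.27, 2.55], [-1.08, 4.22], [0.17, 2.65], [-2.57, 2.57]. Speed limits (rad/s): [2.79, 2.79, 3.14, 3.14, 3.14, 3.14].

INTERFACE

Orientations are given as a rotation vector (axis times angle).
In Python, from cell import get_obs, get_image, get_calibration, job_done, outline_of gives the robot as it stands. The module is installed in compiled form; this text tells all that it offers.
- The arm moves only by the tool step_arm, never from a script. Its argument "plan" is a list of rows, each a list of 3 entries, a list of its own where there are three numbers: the gripper command: -1 is shut, 1 is fully open, values between are in proportion, then the shift along the world's x, y, z each as a share of 500 mm, from -1 to 1, then the turn, a rotation vector about the world's x, y, z each as a share of 90 degrees, from -1 to 1. A call has 1 to 12 rows; each row shifts and turns the pose as measured when the row begins; what a row does not reach is not made up. A row lasts 1/10 s, in which the tool goes at most 50 mm and 8.59 degrees, less where a joint would pass 70% of its speed; a pose out of reach is approached as far as the arm can. A call with a number of a shift or a turn outside -1 to 1 is refused whole. A call with a gripper value outside its range is refused whole. The fingers move at their own pace and stop on an object; the grip force is fixed at half the most. Time passes only in rows, so rows that do not move let the fingers close. It gives the time, the measured TCP pose, the force and the opening at its end, in the units of the state.
- get_obs(): the state, without advancing time (a new reading comes with each control period).
- get_image(name): name is "scene" or "top" or "wrist"; returns the picture (480x640x3 uint8, red, green, blue); there is no depth.
- get_calibration(name): a dict with "K" (3x3 intrinsics, pixels), "D" ([k1, k2, p1, p2, k3] as OpenCV has them; the pictures are not rectified), "rvec" (rotation vector, rad) and "tvec" (3), from world to camera coordinates, as OpenCV has them; the wrist camera has in their place "T_tool_cam" (4x4, takes a point from camera to tool coordinates, whose origin is the TCP and whose axes are the tool frame's). Camera axes: x right, y down, z forward; pixel columns grow to the right and rows downward; lengths in m; the calibration is good to about 2 mm. A picture is of the moment at which its call begins: read the wrist's pose just before it. get_calibration takes no time and is no camera call.
- job_done(): hands the job in, once; it reports no verdict.
Trained networks look in the newest picture that a camera, given by its name, has taken for a name from the list of things; names that differ only in an ending like _2 or _b are one class to them, and where a whole thing is asked for, a point or a joint stands for the part that bears it (a point fixed in the world has none). Each returns a list of dicts, best first, with "p" (0 to 1); they miss things now and then, are a little off and sometimes report something else, mostly with a low value. They report only what shows in the picture. A call takes as long as a camera call. They do not tell look-alikes from the thing itself.
- outline_of(target, camera): "region" (480x640 bool, what is visible of it) and "point" ([row, column] in pixels, amid what is visible of it).
The state is a dict: "clock": time; "q": joint angles; "joint_vel": joint speeds; "joint_torque": joint torques, N m; "position": TCP position; "orientation": TCP orientation; "contact_force": force on the tool from outside, world axes, zero at the start; "ft_torque": the same for the moment, N m; "opening": finger opening in m.
Only numpy, scipy, OpenCV 4.12 (cv2) and the standard library are available. Lean on these libraries where they do the work, as an engineer would, in place of code of your own. Each camera call takes 0.05 s, during which the arm holds its last target. There are 200 camera calls.

TASK

Check the orange spring: stand it upright in the middle of the tester's round pan, swing the pressing beam down by its cross handle until the red tip of the beam is level with the red height mark, and let go (the beam stays where it is left). Then record the load by sliding the yellow tell-tale along the scale until its tip lines up with the tip of the black load pointer. Leave the blue spring and the other things on the bench where they are.

Things in the scene. Friction and masses are not known exactly. Their poses are not given: they have to be found in the camera images.
- orange_spring: the spring to test: upright orange coil spring with flat end caps, 60 mm tall, 38 mm outside diameter, about 80 g, standing on a 4 mm thick black rubber mat. It can be gripped round its coils at any height and does not give sideways. Origin at the centre of its underside, z up along its axis
- tester: green spring tester, fixed. Origin on the table under the pan's centre; y axis from the hinge towards the height mark, x across it (away from the load scale), z up. Base 120 (x) by 310 mm (y -160 to +150), 30 high; grey scale box x -133 to -75, y -65 to +85, 50 high; hinge cheeks at y -120, 138 high; steel mark post at y +130, 150 high. Pointer and tell-tale axes are parallel to it
- pan: the tester's round steel weighing pan, 70 mm diameter, with a 40 mm ring drawn on it. Origin at the centre of its top face, 45 mm above the table when empty; it sinks up to 4 mm under load
- beam: steel pressing beam. Origin on its hinge pin, 116 mm above the table, 120 mm from the pan's centre (tester -y). Its y axis runs along the bar (level, over the pan, when lowered; raised 1.7 to 1.95 rad above level at the start), its x axis is the hinge. Stiff: it stays where left, also against the spring; moving the handle takes up to 13 N. A brass roller 120 mm along, reaching 30 mm below the bar's axis, presses the spring
- beam_handle (a point): centre of the beam's black round cross handle, on the bar's centre line 190 mm from the hinge. Handle: 16 mm diameter, 110 mm long, parallel to the hinge (tester x), the bar meets it in the middle (18 mm wide), so each side is 46 mm free to grip or press
- beam_tip (a point): red tip of the beam, on the bar's centre line 222 mm from the hinge: this is what points at the height mark
- mark_edge (a point): edge of the red height mark (3 mm thick tongue on a black collar on the post) facing the beam's tip, at mid-thickness. Height differs per run (105 to 127 mm above the table); it cannot be moved. The beam is within 0.05 rad of level when its tip is level with it. The collar is 22 (x) by 20 mm (y), centred 23 mm beyond this edge
- pointer_tip (a point): tip of the black load pointer, which moves along +y of the tester by about 6 mm per newton of load on the pan, driven by the pan; from 0 to about 60 mm here. Not to be touched
- telltale_tip (a point): tip of the thin yellow finger of the tell-tale, lying over the same white scale as the pointer's tip; set when it has the same place along the tester's y as the pointer's tip
- telltale_grip (a point): grip point in the tell-tale's yellow tab: 12 mm (tester y) by 20 mm (tester x), standing 52 to 82 mm above the table, this point at 72. It slides only along tester y with 1.5 N of drag and stays where left; at the start it is 80 to 100 mm up the scale from zero, past any reading
- blue_spring: the other coil spring, same size as the orange one (60 mm tall, 38 mm diameter) but all blue; not wanted; origin at the centre of its underside
- oil_bottle: yellow bottle with a red cap, 150 mm tall, 56 mm diameter; bystander; origin under its centre
- washer_jar: clear jar with a steel lid, 65 mm tall, 60 mm diameter; bystander; origin under its centre
- wrench: steel wrench lying flat; bystander
- vee_block: dark steel vee block, about 60 x 50 x 48 mm; bystander; origin under its centre
- caliper: steel caliper lying flat, about 170 mm long; bystander
- bar_end: short aluminium round bar standing on end, 44 mm diameter, 40 mm tall; bystander; origin under its centre
There are look-alikes about, which are no part of the job. Several things have the shape of the orange_spring; the one meant has the colours described above.

How it is judged:
On the way, in this order (a step that is already met when the one before it is completed fails the run):
1. the orange spring stands upright in the middle of the pan, let go (horizontal distance between orange_spring and pan below 0.012 m and angle between orange_spring's own z axis and vertical below 0.1 rad and z of orange_spring in the frame of pan between -0.004 and 0.004 m and contact force between each of the fingers, beam and orange_spring below 0.1 N), for 0.2 s.
2. the beam presses on the spring with its tip level with the height mark, and is let go (horizontal distance between orange_spring and pan below 0.012 m and angle between orange_spring's own z axis and vertical below 0.1 rad and z of orange_spring in the frame of pan between -0.004 and 0.004 m and z of beam_tip in the frame of mark_edge between -0.003 and 0.003 m and contact force between beam and orange_spring above 2 N and angular speed of beam below 0.03 rad/s and contact force between the fingers and beam below 0.1 N), for 0.3 s.
3. the tell-tale is set to the load pointer, with the spring still pressed to the mark (all of step 2 and y of telltale_tip in the frame of pointer_tip between -0.004 and 0.004 m), for 0.2 s.
At the end, for the whole second after the job is handed in: The orange spring stands upright (within 0.1 rad) on the pan, within 12 mm of its centre, pressed by the beam (over 2 N), whose tip is within 3 mm of the height mark's level, at rest; the tell-tale's tip is within 4 mm of the load pointer's tip along the scale; nothing is held (all of step 3); the robot touches nothing.
It fails at once if one of the bystanders is moved more than 30 mm (distance of any of blue_spring, oil_bottle, washer_jar, wrench, vee_block, caliper, bar_end from where it was at the start of the episode above 0.03 m).
It also fails if it takes over 72 s, if anything falls off the work surface, if the arm or the gripper's body presses on something with over 40 N, if the wrist force passes 120 N, or if a joint passes its speed limit or range.

## Working session

There is one attempt and no reset: what is moved stays moved. The work goes in short steps, Python scripts to look and compute and a tool call to move; the robot and the scene stay as the last step left them, time stands still between calls to the robot, and variables do not carry over. Pictures are saved under pics/ and viewed, about 8 in all and at most 12, crops included, and the job is handed in when it is done.

Besides the shell and the picture viewer there is one more tool, called after ">>>" in YAML: its name, and indented under it one key for each argument. step_arm: Moves the arm, as the interface text tells. Shift numbers are shares of 500 mm and turn numbers shares of 90 degrees, none past 1 either way. Its arguments: {"type":"object","properties":{"plan":{"type":"array","items":{"type":"array"}}},"required":["plan"]}

```bash
mkdir -p pics; cat > h.py <<'E'
import numpy as np, cv2
from cell import *
def cal(n):
    c=get_calibration(n);K=np.array(c["K"],float);D=np.array(c["D"],float)
    if "rvec" in c: return K,D,cv2.Rodrigues(np.array(c["rvec"],float))[0],np.array(c["tvec"],float).reshape(3)
    o=get_obs();T=np.eye(4);T[:3,:3]=cv2.Rodrigues(np.array(o["orientation"],float))[0];T[:3,3]=o["position"]
    M=np.linalg.inv(T@np.array(c["T_tool_cam"]));return K,D,M[:3,:3],M[:3,3]
def proj(C,P):
    K,D,R,t=C;return cv2.projectPoints(np.array(P,float).reshape(-1,1,3),cv2.Rodrigues(R)[0],t,K,D)[0].reshape(-1,2)
def ray(C,uv):
    K,D,R,t=C;n=cv2.undistortPoints(np.array([[uv]],float),K,D)[0,0]
    return -R.T@t, R.T@np.array([n[0],n[1],1.])
def atz(C,uv,z):
    o,d=ray(C,uv);return o+d*(z-o[2])/d[2]
def tri(rays):
    A=0;b=0
    for o,d in rays:
        d=d/np.linalg.norm(d);P=np.eye(3)-np.outer(d,d);A=A+P;b=b+P@o
    return np.linalg.solve(A,b)
def save(n,im): cv2.imwrite("pics/"+n,im[:,:,::-1])
E
python3 - <<'E'
from h import *
for n in("scene","top"):
    C=cal(n);im=get_image(n);save(n+"0.png",im);print(n,-C[2].T@C[3])
    for t in["orange_spring","tester","pan","beam_handle","beam_tip","mark_edge","telltale_tip","telltale_grip","pointer_tip"]:
        try:r=outline_of(t,n)
        except Exception as e:print(t,e);continue
        for d in r[:4]:print(t,round(d["p"],2),np.round(d["point"]),d["region"].sum())
print(get_obs())
E
```

```text
scene [ 1.38554596 -0.32577526  0.77648642]
orange_spring 0.7 [197. 431.] 174
orange_spring 0.69 [189. 391.] 221
orange_spring 0.61 [231. 320.] 53
orange_spring 0.48 [212. 399.] 244
tester 0.62 [228. 322.] 57
tester 0.6 [266. 303.] 6783
pan 0.64 [267. 314.] 409
beam_handle 0.76 [204. 254.] 815
beam_handle 0.63 [271. 190.] 309
beam_handle 0.46 [212. 399.] 242
beam_tip 0.57 [208. 256.] 751
beam_tip 0.4 [347. 269.] 788
mark_edge 0.49 [238. 362.] 70
mark_edge 0.33 [208. 250.] 780
telltale_tip 0.64 [231. 322.] 32
telltale_grip 0.57 [228. 323.] 65
top [0.38394342 0.00297126 1.1375186 ]
orange_spring 0.8 [358. 159.] 358
orange_spring 0.57 [315. 114.] 421
orange_spring 0.56 [295. 188.] 369
tester 0.67 [241. 338.] 9316
tester 0.44 [291. 471.] 381
pan 0.73 [233. 421.] 1201
pan 0.67 [233. 334.] 700
pan 0.18 [154. 410.] 694
beam_handle 0.57 [233. 423.] 1110
beam_handle 0.25 [169. 181.] 718
beam_tip 0.91 [234. 420.] 1192
beam_tip 0.46 [269. 510.] 906
mark_edge 0.66 [215. 277.] 70
mark_edge 0.34 [295. 187.] 318
{'clock': 1.0, 'q': array([-1.23010948e+00,  8.71745806e-02,  1.37071316e+00, -6.64080056e-07,
        1.68361069e+00, -1.03089611e-01]), 'joint_vel': array([ 1.40583037e-03, -4.48737131e-06, -6.15186064e-04,  2.66594233e-04,
        5.56713233e-04,  6.36152244e-04]), 'joint_torque': array([ 1.20521099e-04, -3.40046704e+01, -3.02605891e+01,  7.16189691e-02,
        2.35880725e-02, -5.96865917e-06]), 'position': array([ 0.23614778, -0.49673257,  0.2055131 ]), 'orientation': array([ 0.87635416,  1.3869815 , -0.8764506 ]), 'contact_force': array([-0.91163776,  0.48341854, -0.67999012]), 'ft_torque': array([0.00439487, 0.01203505, 0.04233031]), 'opening': 0.09382274376302169}
```

View pics/scene0.png

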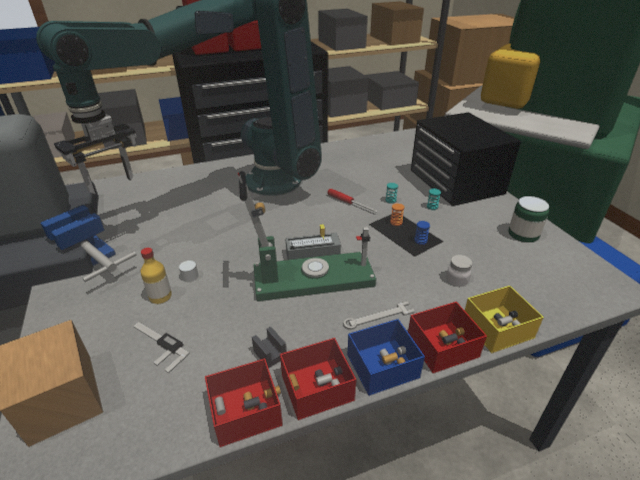

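View pics/top0.png

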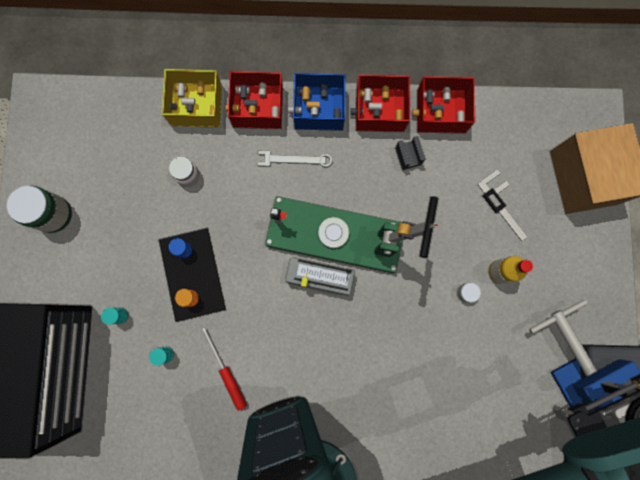

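Top view: the candidates of spring shape are orange (187,297), blue (180,247), teal (115,316) and teal (160,356). Only the one at (187,297) is orange and on the mat, next to the blue one. Next I measure and confirm it in a crop.

```bash
python3 - <<'E'
from h import *
C=cal("top");im=get_image("top");S=cal("scene");si=get_image("scene")
hsv=cv2.cvtColor(im,cv2.COLOR_RGB2HSV)
m=cv2.inRange(hsv,(50,80,20),(85,255,160));m[:, :255]=0;m[:,420:]=0;m[:190]=0;m[285:]=0
cn=max(cv2.findContours(m,cv2.RETR_EXTERNAL,cv2.CHAIN_APPROX_NONE)[0],key=cv2.contourArea)[:,0]
h=cv2.convexHull(cn)[:,0].astype(float)
P=np.array([atz(C,p,.03)[:2] for p in h]);print("green rect",cv2.minAreaRect((P*1000).astype(np.float32)))
def blob(im,lo,hi,box):
    hs=cv2.cvtColor(im,cv2.COLOR_RGB2HSV);k=cv2.inRange(hs,lo,hi);z=np.zeros_like(k);x0,x1,y0,y1=box;z[y0:y1,x0:x1]=k[y0:y1,x0:x1]
    ys,xs=np.nonzero(z);print(box,len(xs),xs.min(),xs.max(),ys.min(),ys.max());return np.array([xs.mean(),ys.mean()])
o=blob(im,(5,130,80),(18,255,255),(170,205,280,315));print("orange top",o,atz(C,o,.045),atz(C,o,.064))
b=blob(si,(5,130,80),(18,255,255),(385,412,195,232));print("scene",b,"tri",tri([ray(C,o),ray(S,b)]))
r=blob(im,(0,130,80),(5,255,255),(265,292,200,230));r2=blob(si,(0,130,80),(5,255,255),(350,372,225,250))
print("red",r,r2,tri([ray(C,r),ray(S,r2)]))
print("pan",atz(C,(334,233),.045))
t=np.vstack([cv2.resize(im[190:330,150:290],None,fx=2.8,fy=2.8,interpolation=2),cv2.resize(im[190:330,270:450],(392,305),interpolation=2)[:200]])
a=cv2.resize(im[190:300,150:450],(800,293),interpolation=cv2.INTER_CUBIC);c=cv2.resize(si[180:300,240:450],(525,300),interpolation=cv2.INTER_CUBIC)
q=np.zeros((598,800,3),np.uint8);q[:293]=a
a2=cv2.resize(im[270:320,160:215],(270,300),interpolation=cv2.INTER_CUBIC);q[298:598,:525]=c;q[298:598,530:]=a2;save("crop1.png",q)
E
```

```text
green rect ((560.7836303710938, -45.894622802734375), (305.5303649902344, 118.23979187011719), 79.20793151855469)
(170, 205, 280, 315) 358 175 197 288 306
orange top [185.93854749 297.44692737] [0.4086888  0.28500562 0.045     ] [0.40825845 0.28010076 0.064     ]
(385, 412, 195, 232) 199 391 403 204 225
scene [397.14572864 214.40201005] tri [0.40935492 0.28863987 0.03515707]
(265, 292, 200, 230) 38 280 285 212 218
(350, 372, 225, 250) 15 356 361 236 239
red [282.31578947 215.15789474] [358.53333333 237.46666667] [0.58500862 0.07204279 0.12343739]
pan [ 0.56123585 -0.04287326  0.045     ]
```

View pics/crop1.png

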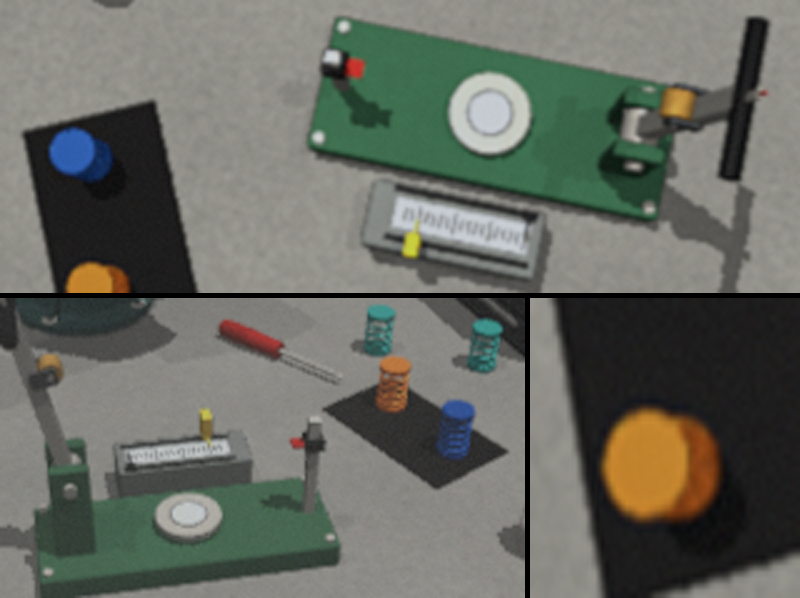

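The crop confirms it: the orange cap is at about (184,298) in the top view, with the blue spring beside it at (180,247). The tester's yaw is about -10.8°, and the red mark is at (282,215). Now I plan the first move.

```bash
python3 - <<'E'
from h import *
C=cal("top");np.set_printoptions(precision=4,suppress=True)
print("orange",atz(C,(183.6,297.8),.064),"blue",atz(C,(178,246),.064))
o=get_obs();R=cv2.Rodrigues(o["orientation"])[0];print("R tool\n",R)
print(np.array(get_calibration("wrist")["T_tool_cam"]),get_calibration("wrist")["K"])
y=np.array([.187,.982,0]);x=np.array([.982,-.187,0]);pan=np.array([.5615,-.0418,0])
print("jaw yaw deg",np.degrees(np.arctan2(R[1,2],R[0,2])))
# beam angle from tip in scene/top
S=cal("scene")
for a in np.arange(1.7,1.96,.05):
    T=pan-.12*y+[0,0,.116]+.19*(np.cos(a)*y+[0,0,np.sin(a)]);E=[T-.055*x,T+.055*x]
    print(round(a,2),proj(C,E).round().tolist(),proj(S,E).round().tolist(),T)
E
```

```text
orange [0.4074 0.2851 0.064 ] blue [0.5214 0.3039 0.064 ]
R tool
 [[ 0.      0.9031  0.4294]
 [-0.0001  0.4294 -0.9031]
 [-1.     -0.      0.0001]]
[[-0.0004 -0.2356  0.9719 -0.1791]
 [ 0.0007 -0.9719 -0.2356  0.0686]
 [ 1.      0.0006  0.0006 -0.0001]
 [ 0.      0.      0.      1.    ]] [[355.0434   0.     320.0245]
 [  0.     355.0434 245.5396]
 [  0.       0.       1.    ]]
jaw yaw deg -64.57316139594143
1.7 [[415.0, 257.0], [427.0, 196.0]] [[246.0, 172.0], [248.0, 196.0]] [ 0.5345 -0.1837  0.3044]
1.75 [[420.0, 258.0], [432.0, 197.0]] [[242.0, 173.0], [244.0, 197.0]] [ 0.5327 -0.1929  0.303 ]
1.8 [[426.0, 259.0], [437.0, 199.0]] [[238.0, 174.0], [239.0, 198.0]] [ 0.531 -0.202  0.301]
1.85 [[430.0, 260.0], [441.0, 200.0]] [[235.0, 175.0], [235.0, 200.0]] [ 0.5293 -0.2111  0.2986]
1.9 [[435.0, 262.0], [446.0, 201.0]] [[231.0, 177.0], [231.0, 201.0]] [ 0.5276 -0.22    0.2958]
1.95 [[440.0, 263.0], [450.0, 203.0]] [[227.0, 178.0], [227.0, 203.0]] [ 0.5259 -0.2287  0.2925]
```

>>> step_arm:
  plan:
    - [1,[0.021,0.097,0],[0,0,0.075]]
    - [1,[0.021,0.097,0],[0,0,0.075]]
    - [1,[0.021,0.097,0],[0,0,0.075]]
    - [1,[0.021,0.097,0],[0,0,0.075]]
    - [1,[0.021,0.097,0],[0,0,0.075]]
    - [1,[0.021,0.097,0],[0,0,0.075]]
    - [1,[0.021,0.097,0],[0,0,0.075]]
    - [1,[0.021,0.097,0],[0,0,0.075]]
    - [1,[0.021,0.097,0],[0,0,0]]
    - [1,[0.021,0.097,0],[0,0,0]]
    - [1,[0.021,0.097,0],[0,0,0]]
    - [1,[0.021,0.097,0],[0,0,0]]

```text
clock: 2.3
position: [0.3582, 0.0892, 0.2042]
orientation: [0.125, 1.558, -0.125]
contact_force: [1.1, 0.3, 0.9]
opening: 0.0939
```

>>> step_arm:
  plan:
    - [1,[0.024,0.097,0],[0,0,-0.018]]
    - [1,[0.024,0.097,0],[0,0,0]]
    - [1,[0.024,0.097,0],[0,0,0]]
    - [1,[0.024,0.097,0],[0,0,0]]
    - [1,[0,0,0],[0,0,0]]
    - [1,[0,0,0],[0,0,0]]

```text
clock: 2.9
position: [0.4036, 0.2891, 0.204]
orientation: [0.139, 1.554, -0.139]
contact_force: [-0.2, -0.4, 0.1]
opening: 0.0942
```

```bash
python3 - <<'E'
from h import *
np.set_printoptions(precision=4,suppress=True)
o=get_obs();print(o["position"],o["orientation"])
C=cal("wrist");im=get_image("wrist");save("w1.png",im)
hs=cv2.cvtColor(im,cv2.COLOR_RGB2HSV);m=cv2.inRange(hs,(5,130,60),(20,255,255))
n,l,s,c=cv2.connectedComponentsWithStats(m);
for i in range(1,n):
    if s[i,4]>100:print(s[i],c[i],atz(C,c[i],.064))
print("expected",proj(C,[[.4074,.2851,.064],[.4074,.2851,.004]]))
E
```

```text
[0.4036 0.2891 0.204 ] [ 0.1392  1.554  -0.1386]
[304 208  42  48 414] [323.2826 222.5483] [0.411  0.3008 0.064 ]
[  79  330   43   71 1358] [ 96.0427 365.2106] [0.1536 0.1959 0.064 ]
[ 519  331   43   70 1398] [544.3412 365.4585] [0.6144 0.1096 0.064 ]
[ 289  411  351   27 3751] [485.2594 427.6318] [0.5474 0.0442 0.064 ]
expected [[322.3315 239.7472]
 [321.3001 227.6703]]
```

View pics/w1.png

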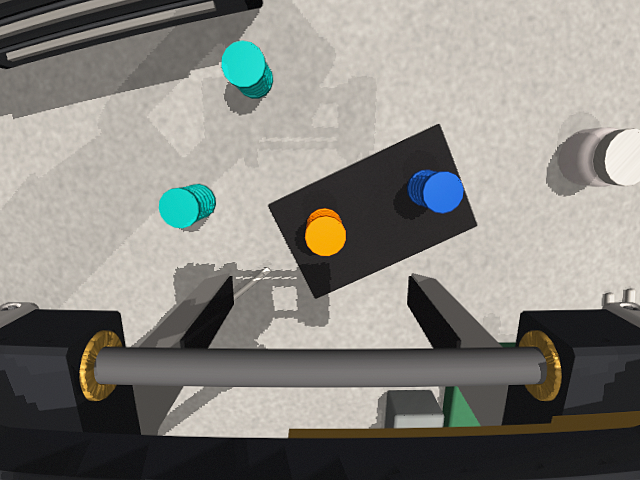

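The orange cap shows at (325,236) in the wrist view, between the fingers. The blue spring is at (441,191), clear of them. Descending.

>>> step_arm:
  plan:
    - [1,[0.013,-0.003,-0.085],[0,0,0]]
    - [1,[0,0,-0.085],[0,0,0]]
    - [1,[0,0,-0.085],[0,0,0]]
    - [1,[0,0,-0.06],[0,0,0]]
    - [1,[0,0,-0.025],[0,0,0]]
    - [1,[0,0,0],[0,0,0]]

```text
clock: 3.55
position: [0.4119, 0.2788, 0.0347]
orientation: [0.153, 1.542, -0.144]
contact_force: [-0.5, -0.0, -0.7]
opening: 0.0939
```

>>> step_arm:
  plan:
    - [1,[-0.004,0.0175,-0.006],[0,0,0]]
    - [1,[0,0,0],[0,0,0]]

```text
clock: 3.75
position: [0.4118, 0.2879, 0.0348]
orientation: [0.158, 1.538, -0.144]
contact_force: [0.2, 0.4, -0.2]
opening: 0.094
```

```bash
cat >> h.py <<'E'
def fix(yaw=-10.8):
    "turn shares that bring the tool to pointing down with that jaw yaw"
    from scipy.spatial.transform import Rotation as Q
    o=get_obs();a=np.radians(yaw);z=np.array([np.cos(a),np.sin(a),0]);x=np.array([0,0,-1.])
    G=np.column_stack([x,np.cross(z,x),z]);r=(Q.from_matrix(G)*Q.from_rotvec(o["orientation"]).inv()).as_rotvec()
    print("t",round(o["clock"],2),"pos",np.round(o["position"],4),"turn",np.round(np.degrees(r)/90,4),"F",np.round(o["contact_force"],1),"op",round(o["opening"],4))
E
python3 -c "
from h import *
fix()"
```

```text
t 3.75 pos [0.4118 0.2879 0.0348] turn [-0.004   0.018   0.0026] F [ 0.2  0.4 -0.2] op 0.094
```

>>> step_arm:
  plan:
    - [1,[-0.004,0,-0.006],[-0.004,0.018,0.003]]
    - [1,[0,0,0],[0,0,0]]
    - [-1,[0,0,0],[0,0,0]]
    - [-1,[0,0,0],[0,0,0]]
    - [-1,[0,0,0],[0,0,0]]
    - [-1,[0,0,0],[0,0,0]]
    - [-1,[0,0,0],[0,0,0]]
    - [-1,[0,0,0],[0,0,0]]

```text
clock: 4.55
position: [0.413, 0.2903, 0.0367]
orientation: [0.15, 1.56, -0.142]
contact_force: [-0.5, 0.1, 0.3]
opening: 0.0491
```

```bash
python3 -c "
from h import *
fix()"
```

```text
t 4.55 pos [0.413  0.2903 0.0367] turn [-0.0025  0.0039 -0.0015] F [-0.5  0.1  0.3] op 0.0491
```

>>> step_arm:
  plan:
    - [-1,[0,0,0],[0,0,0]]
    - [-1,[0,0,0],[0,0,0]]
    - [-1,[0,0,0],[0,0,0]]
    - [-1,[0,0,0],[0,0,0]]

```text
clock: 4.95
position: [0.4126, 0.2903, 0.0366]
orientation: [0.149, 1.561, -0.143]
contact_force: [0.2, -0.6, 0.5]
opening: 0.0369
```

```bash
python3 -c "
from h import *
fix()"
```

```text
t 4.95 pos [0.4126 0.2903 0.0366] turn [-0.0025  0.0034 -0.0015] F [ 0.2 -0.6  0.5] op 0.0369
```

>>> step_arm:
  plan:
    - [-1,[0,0,0.08],[0,0,0]]
    - [-1,[0,0,0.09],[0,0,0]]
    - [-1,[0,0,0.09],[0,0,0]]
    - [-1,[0.03,-0.06,0.07],[0,0,0]]
    - [-1,[0.04,-0.085,0.02],[0,0,0]]
    - [-1,[0.04,-0.09,0],[0,0,0]]
    - [-1,[0.04,-0.09,0],[0,0,0]]
    - [-1,[0.04,-0.09,0],[0,0,0]]
    - [-1,[0.04,-0.09,0],[0,0,0]]
    - [-1,[0.03,-0.07,0],[0,0,0]]
    - [-1,[0.03,-0.07,0],[0,0,0]]
    - [-1,[0,0,0],[0,0,0]]

```text
clock: 6.15
position: [0.5567, -0.0454, 0.2155]
orientation: [0.141, 1.561, -0.143]
contact_force: [0.8, 0.8, -1.1]
opening: 0.037
```

```bash
python3 -c "
from h import *
fix()"
```

```text
t 6.15 pos [ 0.5567 -0.0454  0.2155] turn [ 0.0011  0.0033 -0.0051] F [ 0.8  0.8 -1.1] op 0.037
```

```bash
python3 - <<'E'
from h import *
fix();C=cal("wrist");im=get_image("wrist");save("w2.png",im)
x=np.array([.982,-.187,0]);y=np.array([.187,.982,0]);p=np.array([.5615,-.0418,0])
print("pan",proj(C,[p+[0,0,.045],p+.035*x+[0,0,.045],p+.035*y+[0,0,.045]]).round(1).tolist())
t=get_obs()["position"];print("springtop",proj(C,[t+[0,0,.0274],t+.019*y+[0,0,.0274],t+[0,0,-.0326]]).round(1).tolist())
print("mark",proj(C,[p+.107*y+[0,0,z] for z in(.105,.127)]).round(1).tolist())
E
```

```text
t 6.15 pos [ 0.5567 -0.0454  0.2155] turn [ 0.0011  0.0033 -0.0051] F [ 0.8  0.8 -1.1] op 0.037
pan [[322.6, 225.2], [357.5, 225.4], [322.9, 189.9]]
springtop [[316.9, 308.3], [317.2, 268.8], [317.2, 269.1]]
mark [[324.9, 102.9], [325.5, 98.1]]
```

View pics/w2.png

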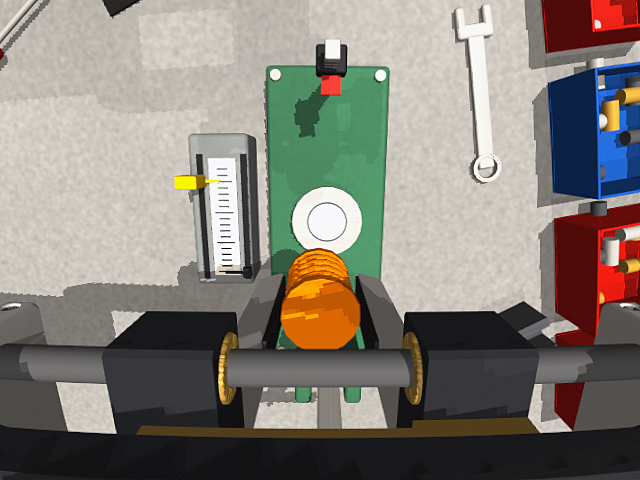

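The pan shows at (327,221), the held spring's cap at (320,314), the red tongue at (331,85) and the tell-tale at (190,182). I correct for this and lower part way.

>>> step_arm:
  plan:
    - [-1,[0.009,0.01,-0.08],[0,0,-0.005]]
    - [-1,[0.009,0.011,-0.08],[0,0,0]]
    - [-1,[0,0,-0.06],[0,0,0]]
    - [-1,[0,0,0],[0,0,0]]
    - [-1,[0,0,0],[0,0,0]]

```text
clock: 6.7
position: [0.5645, -0.0279, 0.105]
orientation: [0.146, 1.557, -0.142]
contact_force: [1.2, 0.3, -0.1]
opening: 0.0371
```

```bash
python3 - <<'E'
from h import *
fix();C=cal("wrist");im=get_image("wrist");save("w3.png",im)
x=np.array([.982,-.187,0]);y=np.array([.187,.982,0]);p=np.array([.5652,-.0384,0])
print("pan",proj(C,[p+[0,0,.045],p+.035*x+[0,0,.045],p+.035*y+[0,0,.045]]).round(1).tolist())
t=get_obs()["position"];print("springtop",proj(C,[t+[0,0,.0274],t+.019*y+[0,0,.0274],t+[0,0,-.0326],t+.019*y+[0,0,-.0326]]).round(1).tolist())
save("w3c.png",cv2.resize(im[140:360,200:460],(780,660)[:2])[:600])
E
```

```text
t 6.7 pos [ 0.5645 -0.0279  0.105 ] turn [-0.0013  0.0056 -0.0032] F [ 1.2  0.3 -0.1] op 0.0371
pan [[322.3, 274.2], [371.6, 274.3], [322.6, 225.4]]
springtop [[318.9, 311.8], [319.1, 272.6], [318.4, 272.2], [318.5, 242.6]]
```

View pics/w3c.png

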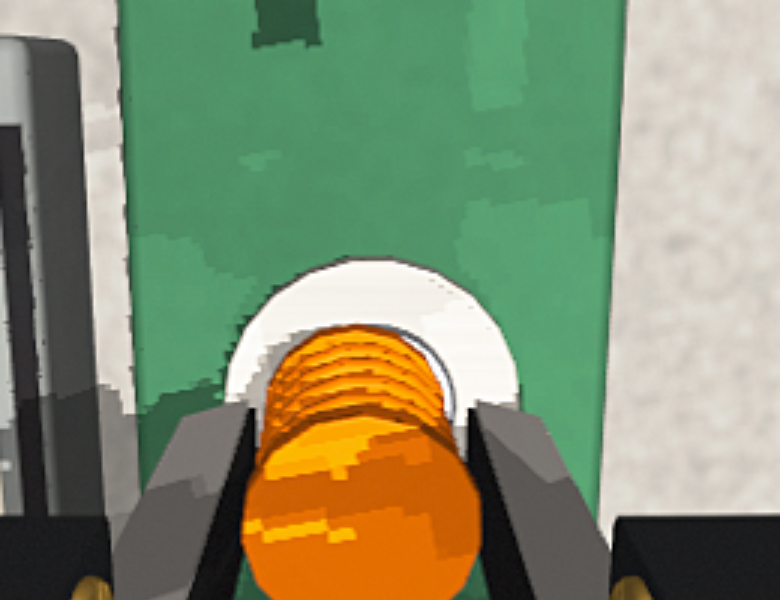

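The pan's centre is at (324.5,275), and the spring's base centre falls about 4 mm short in x and 7 mm past in y. I correct that and set it down.

>>> step_arm:
  plan:
    - [-1,[0.005,-0.015,0],[-0.001,0.006,-0.003]]
    - [-1,[0,0,-0.02],[0,0,0]]
    - [-1,[0,0,-0.02],[0,0,0]]
    - [-1,[0,0,0],[0,0,0]]
    - [-1,[0,0,0],[0,0,0]]

```text
clock: 7.25
position: [0.5707, -0.0362, 0.0901]
orientation: [0.147, 1.556, -0.148]
contact_force: [-0.0, 0.4, -0.6]
opening: 0.0372
```

```bash
python3 -c "
from h import *
fix()"
```

```text
t 7.25 pos [ 0.5707 -0.0362  0.0901] turn [ 0.0008  0.0059 -0.0002] F [-0.   0.4 -0.6] op 0.0372
```

>>> step_arm:
  plan:
    - [-1,[-0.007,0.001,-0.016],[0,0,0]]
    - [-1,[0,0,-0.008],[0,0,0]]
    - [-1,[0,0,0],[0,0,0]]
    - [-1,[0,0,0],[0,0,0]]

```text
clock: 7.65
position: [0.5672, -0.0358, 0.0776]
orientation: [0.147, 1.555, -0.148]
contact_force: [-0.5, 0.5, 0.2]
opening: 0.0372
```

```bash
python3 -c "
from h import *
fix()"
```

```text
t 7.65 pos [ 0.5672 -0.0358  0.0776] turn [ 0.0009  0.0069 -0.    ] F [-0.5  0.5  0.2] op 0.0372
```

>>> step_arm:
  plan:
    - [-1,[0,0,-0.003],[0,0,0]]
    - [-1,[0,0,0],[0,0,0]]
    - [0.3,[0,0,0],[0,0,0]]
    - [0.3,[0,0,0],[0,0,0]]
    - [0.3,[0,0,0],[0,0,0]]
    - [0.3,[0,0,0],[0,0,0]]
    - [0.3,[0,0,0],[0,0,0]]

```text
clock: 8.35
position: [0.5677, -0.0358, 0.077]
orientation: [0.147, 1.554, -0.148]
contact_force: [-0.1, 0.2, -0.3]
opening: 0.061
```

```bash
python3 -c "
from h import *
fix()"
```

```text
t 8.35 pos [ 0.5677 -0.0358  0.077 ] turn [ 0.001   0.0077 -0.0001] F [-0.1  0.2 -0.3] op 0.061
```

>>> step_arm:
  plan:
    - [0.3,[0,0,0.04],[0,0,0]]
    - [0.5,[0,0,0.08],[0,0,0]]
    - [0.5,[0,0,0.09],[0,0,0]]
    - [0.5,[0,0,0.08],[0,0,0]]
    - [0.5,[0,0,0],[0,0,0]]

```text
clock: 8.85
position: [0.5643, -0.0352, 0.2241]
orientation: [0.148, 1.56, -0.148]
contact_force: [-0.4, 0.1, 1.2]
opening: 0.0705
```

```bash
python3 - <<'E'
from h import *
fix();C=cal("wrist");im=get_image("wrist")
hs=cv2.cvtColor(im,cv2.COLOR_RGB2HSV);m=cv2.inRange(hs,(5,130,60),(20,255,255));m[345:]=0
ys,xs=np.nonzero(m[:,250:400]);print(xs.min()+250,xs.max()+250,ys.min(),ys.max())
x=np.array([.982,-.187,0]);y=np.array([.187,.982,0]);p=np.array([.566,-.039,0])
for z in(.045,.105):
  for dy in (0,.019,-.019):print(z,dy,proj(C,p+dy*y+[0,0,z]).round(1))
a=cv2.resize(im[130:360,170:470],(600,460));s=get_image("scene");b=cv2.resize(s[170:310,230:400],(200*3//2,247))[:, :200]
save("w4.png",a)
C=cal("scene");m=cv2.inRange(cv2.cvtColor(s,cv2.COLOR_RGB2HSV),(5,130,60),(20,255,255));m[:,:290]=0;m[:,340:]=0;m[:220]=0;m[290:]=0
ys,xs=np.nonzero(m);print("scene",xs.min(),xs.max(),ys.min(),ys.max())
for z in(.045,.105):print(proj(C,p+[0,0,z]).round(1))
E
```

```text
t 8.85 pos [ 0.5643 -0.0352  0.2241] turn [ 0.0003  0.0034 -0.0001] F [-0.4  0.1  1.2] op 0.0705
300 342 96 264
0.045 0 [[320.8 231.4]]
0.045 0.019 [[320.8 213. ]]
0.045 -0.019 [[320.8 249.3]]
0.105 0 [[321.3 245. ]]
0.105 0.019 [[321.4 223.3]]
0.105 -0.019 [[321.3 266.1]]
scene 308 322 244 269
[[314.8 266.7]]
[[314.5 248.5]]
```

View pics/w4.png

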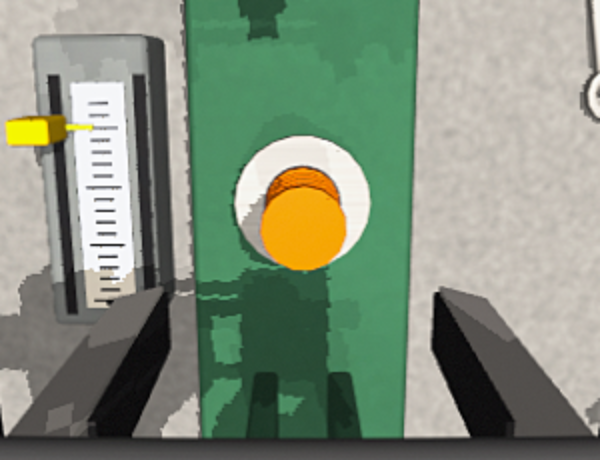

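The spring stands centred on the pan: pan centre at (321,231.5), and the cap agrees with the projection to about 1 mm. Now up, a quarter turn, and over the handle.

>>> step_arm:
  plan:
    - [0.5,[0,0,0.09],[0,0,0.09]]
    - [0.5,[0,0,0.09],[0,0,0.09]]
    - [0.5,[0,0,0.09],[0,0,0.09]]
    - [0.5,[0,0,0.05],[0,0,0.09]]
    - [0.3,[0,-0.04,0],[0,0,0.09]]
    - [0.3,[0,-0.05,0],[0,0,0.09]]
    - [0.3,[0,-0.05,0],[0,0,0.09]]
    - [0.3,[0,-0.05,0],[0,0,0.09]]
    - [0.3,[0,-0.05,0],[0,0,0.09]]
    - [0.3,[0,-0.05,0],[0,0,0.09]]
    - [0.3,[0,-0.04,0],[0,0,0.09]]
    - [0.3,[0,0,0],[0,0,0]]

```text
clock: 10.15
position: [0.5521, -0.2032, 0.3457]
orientation: [-1.118, 1.328, 1.116]
contact_force: [0.1, -0.0, -0.8]
opening: 0.061
```

```bash
python3 - <<'E'
from h import *
fix(79.2);C=cal("wrist");im=get_image("wrist");save("w5.png",im)
x=np.array([.982,-.187,0]);y=np.array([.187,.982,0]);p=np.array([.566,-.039,0])
for a in(1.7,1.75,1.8,1.85):
    u=np.cos(a)*y+[0,0,np.sin(a)];H=p-.12*y+[0,0,.116]
    print(a,proj(C,[H+.19*u-.055*x,H+.19*u,H+.19*u+.055*x,H+.222*u]).round(1).tolist(),(H+.19*u+.032*x).round(4))
E
```

```text
t 10.15 pos [ 0.5521 -0.2032  0.3457] turn [ 0.023  -0.0263 -0.0329] F [ 0.1 -0.  -0.8] op 0.061
1.7 [[360.2, 156.4], [353.9, 244.7], [347.9, 324.8], [349.3, 255.7]] [ 0.5704 -0.1869  0.3044]
1.75 [[344.8, 155.7], [339.2, 243.4], [333.9, 323.0], [329.5, 253.8]] [ 0.5687 -0.1961  0.303 ]
1.8 [[329.7, 155.0], [324.8, 241.9], [320.3, 321.0], [310.3, 251.8]] [ 0.5669 -0.2052  0.301 ]
1.85 [[315.1, 154.4], [310.9, 240.4], [307.2, 318.6], [291.9, 249.6]] [ 0.5652 -0.2142  0.2986]
```

View pics/w5.png

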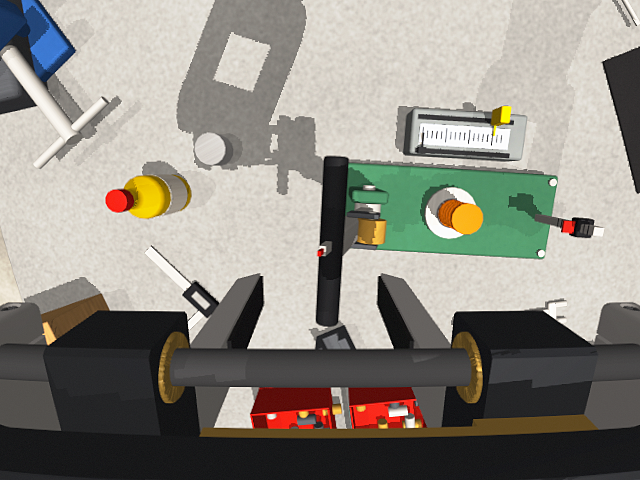

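The handle ends are at (336,157) and (328,325) and the red tip at (321,251), which gives a beam angle of about 1.775 rad. Aligning.

>>> step_arm:
  plan:
    - [0.3,[0.031,0.005,0],[0.023,-0.026,-0.033]]
    - [0.3,[0,0,-0.04],[0,0,0]]
    - [0.3,[0,0,-0.04],[0,0,0]]
    - [0.3,[0,0,0],[0,0,0]]

```text
clock: 10.6
position: [0.5682, -0.1942, 0.3001]
orientation: [-1.051, 1.296, 1.068]
contact_force: [1.2, -0.1, -0.1]
opening: 0.0614
```

```bash
python3 -c "
from h import *
fix(79.2)"
```

```text
t 10.6 pos [ 0.5682 -0.1942  0.3001] turn [-0.0055 -0.0036  0.0078] F [ 1.2 -0.1 -0.1] op 0.0614
```

>>> step_arm:
  plan:
    - [0.3,[0,-0.013,-0.025],[-0.005,-0.004,0.008]]
    - [0.3,[0,0,-0.012],[0,0,0]]
    - [0.3,[0,0,0],[0,0,0]]
    - [0.3,[0,0,0],[0,0,0]]

```text
clock: 11.0
position: [0.5686, -0.1969, 0.282]
orientation: [-1.066, 1.291, 1.07]
contact_force: [0.1, -0.1, -0.1]
opening: 0.0611
```

```bash
python3 -c "
from h import *
fix(79.2)"
```

```text
t 11.0 pos [ 0.5686 -0.1969  0.282 ] turn [-0.0017 -0.0001  0.0008] F [ 0.1 -0.1 -0.1] op 0.0611
```

>>> step_arm:
  plan:
    - [0.3,[-0.001,-0.008,0],[0,0,0]]
    - [-1,[0,0,0],[0,0,0]]
    - [-1,[0,0,0],[0,0,0]]
    - [-1,[0,0,0],[0,0,0]]
    - [-1,[0,0,0],[0,0,0]]
    - [-1,[0,0,0],[0,0,0]]
    - [-1,[0,0,0],[0,0,0]]
    - [-1,[0,0,0],[0,0,0]]

```text
clock: 11.8
position: [0.5689, -0.2019, 0.2854]
orientation: [-1.069, 1.291, 1.064]
contact_force: [-1.1, 0.0, -0.1]
opening: 0.0152
```

```bash
python3 -c "
from h import *
fix(79.2)"
```

```text
t 11.8 pos [ 0.5689 -0.2019  0.2854] turn [0.0003 0.0028 0.0019] F [-1.1  0.  -0.1] op 0.0152
```

```bash
cat >> h.py <<'E'
def arc(n,step,off=.0166):
    p=np.array([.566,-.039,0]);y=np.array([.187,.982,0]);t=get_obs()["position"]
    a=np.arctan2(t[2]+off-.116,(t-p)@y+.12);r=np.hypot(t[2]+off-.116,(t-p)@y+.12);print("angle",a.round(3),"r",r.round(4))
    q=a-step*np.arange(n+1);d=np.diff(.19*np.cos(q));w=np.diff(.19*np.sin(q))
    for A,B,C in zip(d,w,q[1:]):print(C.round(3),(np.array([.187*A,.982*A,B])/.5).round(3).tolist())
E
python3 -c "
from h import *
arc(12,.13)"
```

```text
angle 1.78 r 0.1901
1.65 [0.009, 0.048, 0.007]
1.52 [0.009, 0.048, 0.001]
1.39 [0.009, 0.048, -0.006]
1.26 [0.009, 0.047, -0.012]
1.13 [0.009, 0.045, -0.018]
1.0 [0.008, 0.042, -0.024]
0.87 [0.007, 0.039, -0.029]
0.74 [0.007, 0.035, -0.034]
0.61 [0.006, 0.03, -0.039]
0.48 [0.005, 0.025, -0.042]
0.35 [0.004, 0.02, -0.045]
0.22 [0.003, 0.014, -0.047]
```

>>> step_arm:
  plan:
    - [-1,[0.009,0.048,0.007],[0,0,0]]
    - [-1,[0.009,0.048,0.001],[0,0,0]]
    - [-1,[0.009,0.048,-0.006],[0,0,0]]
    - [-1,[0.009,0.047,-0.012],[0,0,0]]
    - [-1,[0,0,0],[0,0,0]]

```text
clock: 12.3
position: [0.5842, -0.1225, 0.2877]
orientation: [-1.081, 1.32, 1.025]
contact_force: [3.5, 6.4, -7.4]
opening: 0.0152
```

```bash
python3 -c "
from h import *
fix(79.2);arc(8,.13)"
```

```text
t 12.3 pos [ 0.5842 -0.1225  0.2877] turn [0.0232 0.0052 0.0161] F [ 3.5  6.4 -7.4] op 0.0152
angle 1.355 r 0.1928
1.225 [0.009, 0.047, -0.014]
1.095 [0.008, 0.044, -0.02]
0.965 [0.008, 0.042, -0.025]
0.835 [0.007, 0.038, -0.031]
0.705 [0.006, 0.034, -0.035]
0.575 [0.006, 0.029, -0.04]
0.445 [0.005, 0.024, -0.043]
0.315 [0.003, 0.018, -0.046]
```

>>> step_arm:
  plan:
    - [-1,[0.009,0.047,-0.018],[0.015,0.003,0.01]]
    - [-1,[0.008,0.044,-0.022],[0.01,0.003,0.006]]
    - [-1,[0.008,0.042,-0.025],[0.005,0,0]]
    - [-1,[0.007,0.038,-0.031],[0,0,0]]
    - [-1,[0,0,0],[0,0,0]]

```text
clock: 12.8
position: [0.5996, -0.0479, 0.2502]
orientation: [-1.073, 1.297, 1.048]
contact_force: [4.4, 5.6, -7.5]
opening: 0.0152
```

```bash
python3 -c "
from h import *
fix(79.2);arc(7,.1)"
```

```text
t 12.8 pos [ 0.5996 -0.0479  0.2502] turn [0.0074 0.006  0.0071] F [ 4.4  5.6 -7.5] op 0.0152
angle 0.909 r 0.1912
0.809 [0.005, 0.028, -0.025]
0.709 [0.005, 0.026, -0.028]
0.609 [0.004, 0.023, -0.03]
0.509 [0.004, 0.02, -0.032]
0.409 [0.003, 0.017, -0.034]
0.309 [0.002, 0.013, -0.036]
0.209 [0.002, 0.01, -0.037]
```

>>> step_arm:
  plan:
    - [-1,[0.005,0.028,-0.025],[0.007,0.005,0.005]]
    - [-1,[0.005,0.026,-0.029],[0,0,0]]
    - [-1,[0.004,0.023,-0.031],[0,0,0]]
    - [-1,[0.003,0.02,-0.033],[0,0,0]]
    - [-1,[0.002,0.017,-0.036],[0,0,0]]
    - [-1,[0.002,0.013,-0.036],[0,0,0]]
    - [-1,[0,0,0],[0,0,0]]

```text
clock: 13.5
position: [0.6108, 0.0085, 0.1705]
orientation: [-1.078, 1.29, 1.047]
contact_force: [4.7, 2.4, -8.0]
opening: 0.0151
```

```bash
python3 -c "
from h import *
fix(79.2);arc(5,.08)"
```

```text
t 13.5 pos [0.6108 0.0085 0.1705] turn [0.0068 0.0099 0.0049] F [ 4.7  2.4 -8. ] op 0.0151
angle 0.386 r 0.1889
0.306 [0.002, 0.01, -0.029]
0.226 [0.001, 0.008, -0.029]
0.146 [0.001, 0.006, -0.03]
0.066 [0.001, 0.003, -0.03]
-0.014 [0.0, 0.001, -0.03]
```

>>> step_arm:
  plan:
    - [-1,[0.002,0.01,-0.029],[0.007,0.008,0.005]]
    - [-1,[0.001,0.008,-0.029],[0,0,0]]
    - [-1,[0.001,0.006,-0.03],[0,0,0]]
    - [-1,[0,0.003,-0.005],[0,0,0]]
    - [-1,[0,0,0],[0,0,0]]

```text
clock: 14.0
position: [0.6127, 0.0195, 0.1318]
orientation: [-1.07, 1.289, 1.066]
contact_force: [0.3, 3.5, 0.0]
opening: 0.0152
```

```bash
python3 - <<'E'
from h import *
fix(79.2);arc(2,.05);C=cal("wrist");im=get_image("wrist");save("w6.png",im)
x=np.array([.982,-.187,0]);y=np.array([.187,.982,0]);p=np.array([.566,-.039,0])
for z in(.105,.116,.127):print("mark",z,proj(C,p+.107*y+[0,0,z]).round(1))
for a in(.2,.15,.1,.05):print("tip",a,proj(C,p+(.222*np.cos(a)-.12)*y+[0,0,.116+.222*np.sin(a)]).round(1))
E
```

```text
t 14.0 pos [0.6127 0.0195 0.1318] turn [-0.0005  0.0026  0.0004] F [0.3 3.5 0. ] op 0.0152
angle 0.172 r 0.189
0.122 [0.001, 0.003, -0.019]
0.072 [0.0, 0.002, -0.019]
mark 0.105 [[388.6 216.6]]
mark 0.116 [[392.3 219.7]]
mark 0.127 [[396.4 223.2]]
tip 0.2 [[390.9 236.8]]
tip 0.15 [[390.4 231.7]]
tip 0.1 [[388.9 227.3]]
tip 0.05 [[386.5 223.3]]
```

View pics/w6.png

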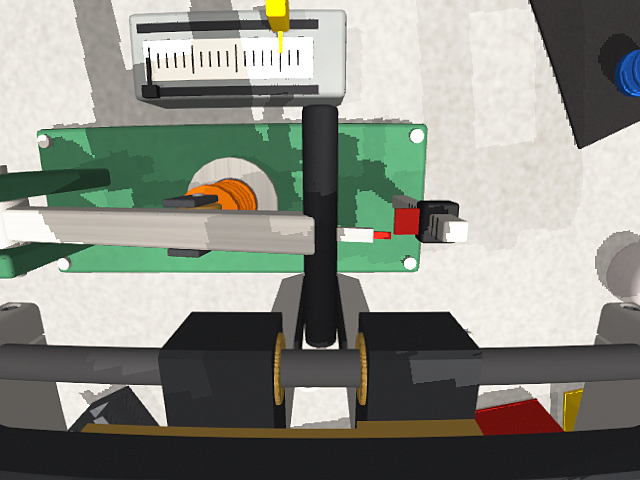

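The red tip is at (391,236) and the mark's edge at (393,222). The pointer is at (149,50), the tell-tale's tip at (281,50), and the spring is under the roller. Lowering further.

>>> step_arm:
  plan:
    - [-1,[0.001,0.003,-0.019],[0,0,0]]
    - [-1,[0,0.002,-0.015],[0,0,0]]
    - [-1,[0,0,0],[0,0,0]]

```text
clock: 14.35
position: [0.613, 0.0214, 0.1191]
orientation: [-1.07, 1.288, 1.066]
contact_force: [2.7, 1.8, -7.0]
opening: 0.0154
```

```bash
python3 - <<'E'
from h import *
fix(79.2);arc(2,.02);C=cal("wrist");im=get_image("wrist");S=cal("scene");si=get_image("scene")
x=np.array([.982,-.187,0]);y=np.array([.187,.982,0]);p=np.array([.566,-.039,0])
def onplane(C,uv):
    o,d=ray(C,uv);s=((p-o)@x)/(d@x);q=o+s*d-p;return (q@y).round(4),q[2].round(4)
for nm,C,im,b in(("w",C,im,(370,430,195,250)),("s",S,si,(335,372,222,262))):
    hs=cv2.cvtColor(im,cv2.COLOR_RGB2HSV);m=cv2.inRange(hs,(0,120,60),(4,255,255))|cv2.inRange(hs,(174,120,60),(180,255,255))
    z=np.zeros_like(m);z[b[2]:b[3],b[0]:b[1]]=m[b[2]:b[3],b[0]:b[1]]
    n,l,s,c=cv2.connectedComponentsWithStats(z)
    for i in range(1,n):print(nm,s[i],c[i].round(2),onplane(C,c[i]))
a=cv2.resize(im[200:280,290:400],(770,560),interpolation=2);save("s2.png",a)
E
```

```text
t 14.35 pos [0.613  0.0214 0.1191] turn [-0.0007  0.0031  0.0007] F [ 2.7  1.8 -7. ] op 0.0154
angle 0.104 r 0.1892
0.084 [0.0, 0.001, -0.008]
0.064 [0.0, 0.001, -0.008]
w [395 211  28  29 733] [408.65 225.38] (np.float64(0.1139), np.float64(0.1203))
w [374 231  17   7 114] [381.78 234.13] (np.float64(0.0964), np.float64(0.1417))
s [357 237   5   3  10] [358.7 237.7] (np.float64(0.1138), np.float64(0.1242))
```

View pics/s2.png

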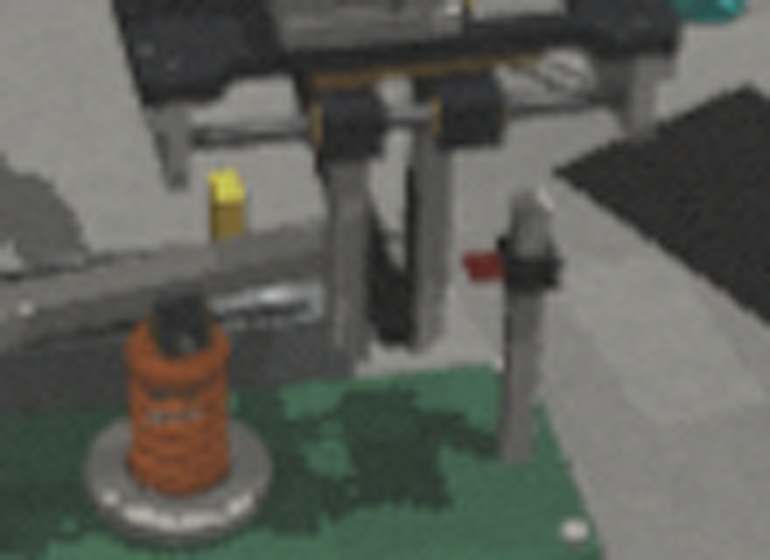

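The fingers hide the tip in the scene view; the mark is at (359,238) there. I lower about 10 mm more, still above the mark, then release and look from the side.

>>> step_arm:
  plan:
    - [-1,[0,0.002,-0.016],[0,0,0]]
    - [-1,[0,0,-0.004],[0,0,0]]
    - [-1,[0,0,0],[0,0,0]]
    - [-0.3,[0,0,0],[0,0,0]]
    - [-0.3,[0,0,0],[0,0,0]]
    - [-0.3,[0,0,0],[0,0,0]]
    - [-0.3,[0,0,0.06],[0,0,0]]
    - [-0.3,[0,0,0.08],[0,0,0]]
    - [-0.3,[0,0,0.08],[0,0,0]]
    - [-0.3,[0,0,0],[0,0,0]]

```text
clock: 15.45
position: [0.6105, 0.0196, 0.2224]
orientation: [-1.067, 1.297, 1.066]
contact_force: [0.9, 0.1, 0.5]
opening: 0.0326
```

```bash
cat >> h.py <<'E'
X=np.array([.982,-.187,0]);Y=np.array([.187,.982,0]);PAN=np.array([.566,-.039,0])
def onplane(C,uv,x=0):
    o,d=ray(C,uv);s=((PAN+x*X-o)@X)/(d@X);q=o+s*d-PAN;return (q@Y).round(4),q[2].round(4)
def reds(cam,b):
    C=cal(cam);im=get_image(cam);hs=cv2.cvtColor(im,cv2.COLOR_RGB2HSV);m=cv2.inRange(hs,(0,120,50),(4,255,255))|cv2.inRange(hs,(174,120,50),(180,255,255))
    z=np.zeros_like(m);z[b[2]:b[3],b[0]:b[1]]=m[b[2]:b[3],b[0]:b[1]];n,l,s,c=cv2.connectedComponentsWithStats(z)
    for i in range(1,n):
        if s[i,4]>3:print(cam,s[i],c[i].round(2),onplane(C,c[i]))
    return C,im
E
python3 - <<'E'
from h import *
fix(79.2);C,im=reds("scene",(335,372,222,262));reds("wrist",(300,640,150,330))
E
```

```text
t 15.45 pos [0.6105 0.0196 0.2224] turn [ 0.0012 -0.0012  0.0027] F [0.9 0.1 0.5] op 0.0326
scene [356 236   6   4  18] [358.56 237.56] (np.float64(0.1134), np.float64(0.1247))
wrist [372 198  18  19 311] [380.91 206.62] (np.float64(0.1144), np.float64(0.1173))
wrist [357 208  10   4  40] [361.5 209.5] (np.float64(0.097), np.float64(0.1347))
```

>>> step_arm:
  plan:
    - [-0.6,[-0.026,0.042,0],[-0.016,-0.09,0]]
    - [-0.6,[-0.026,0.042,0],[-0.016,-0.09,0]]
    - [-0.6,[0,0,0],[-0.016,-0.09,0]]
    - [-0.6,[0,0,0],[-0.016,-0.09,0]]
    - [-0.6,[0,0,0],[-0.016,-0.09,0]]
    - [-0.6,[0,0,0],[-0.016,-0.09,0]]
    - [-0.6,[0,0,0],[0,0,0]]
    - [-0.6,[0,0,0],[0,0,0]]

```text
clock: 16.35
position: [0.5725, 0.0609, 0.1775]
orientation: [-1.416, 0.713, 0.433]
contact_force: [1.6, 0.2, 1.2]
opening: 0.0184
```

```bash
python3 - <<'E'
from h import *
fix(79.2);C,im=reds("wrist",(0,640,0,480));save("w7.png",im)
print(proj(C,[PAN+.107*Y+[0,0,.12]]));reds("scene",(335,372,222,262))
E
```

```text
t 16.35 pos [0.5725 0.0609 0.1775] turn [0.0982 0.5182 0.0012] F [1.6 0.2 1.2] op 0.0184
wrist [331 206  22  16 327] [341.64 213.63] (np.float64(0.1138), np.float64(0.1202))
wrist [ 378  227   98   82 6816] [425.06 267.75] (np.float64(0.1622), np.float64(0.1588))
wrist [310 231  13   6  61] [315.64 233.16] (np.float64(0.0972), np.float64(0.1349))
wrist [  83  247  189   77 9852] [181.3  287.27] (np.float64(0.0195), np.float64(0.1712))
[[330.89787624 213.32109938]]
scene [356 236   6   4  20] [358.75 237.55] (np.float64(0.1139), np.float64(0.1247))
```

View pics/w7.png

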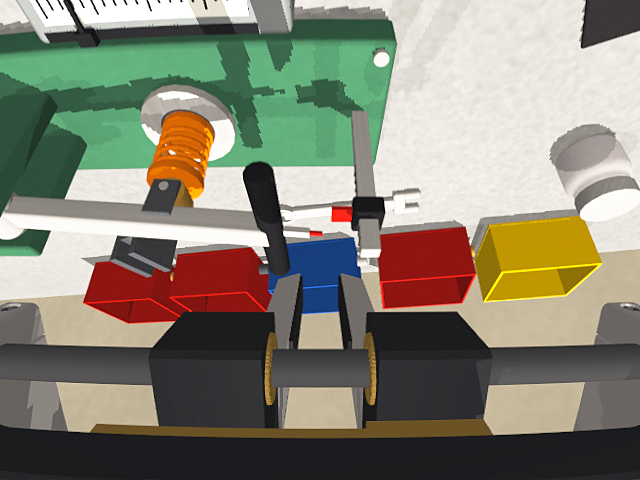

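The side view shows the mark at (342,214), z about 0.1202, and the beam tip at (316,233), z about 0.135. The tip must go down about 15 mm, so the handle about 12.8 mm. Going back to regrip.

>>> step_arm:
  plan:
    - [-0.3,[0,0,0.06],[0.0165,0.088,0]]
    - [-0.3,[0,0,0.04],[0.0165,0.088,0]]
    - [-0.3,[0.026,-0.026,0],[0.0165,0.088,0]]
    - [-0.3,[0.026,-0.026,0],[0.0165,0.088,0]]
    - [-0.3,[0.026,-0.026,0],[0.0165,0.088,0]]
    - [-0.3,[0,0,0],[0.0155,0.078,0]]
    - [-0.3,[0,0,0],[0,0,0]]
    - [-0.3,[0,0,0],[0,0,0]]

```text
clock: 17.25
position: [0.6167, 0.0148, 0.2145]
orientation: [-1.067, 1.287, 1.076]
contact_force: [0.5, 0.7, 0.5]
opening: 0.0329
```

```bash
python3 -c "
from h import *
fix(79.2)"
```

```text
t 17.25 pos [0.6167 0.0148 0.2145] turn [-0.0041 -0.     -0.0027] F [0.5 0.7 0.5] op 0.0329
```

>>> step_arm:
  plan:
    - [0,[-0.008,0.016,0],[-0.004,0,-0.003]]
    - [0,[0,0,-0.05],[0,0,0]]
    - [0,[0,0,-0.04],[0,0,0]]
    - [0,[0,0,0],[0,0,0]]
    - [0,[0,0,0],[0,0,0]]

```text
clock: 17.75
position: [0.6103, 0.028, 0.1775]
orientation: [-1.08, 1.276, 1.06]
contact_force: [0.9, 0.5, 0.1]
opening: 0.047
```

```bash
python3 -c "
from h import *
fix(79.2)"
```

```text
t 17.75 pos [0.6103 0.028  0.1775] turn [-0.0001  0.0115 -0.0027] F [0.9 0.5 0.1] op 0.047
```

>>> step_arm:
  plan:
    - [0,[0.002,-0.011,-0.03],[0,0.011,-0.003]]
    - [0,[0,0,-0.05],[0,0,0]]
    - [0,[0,0,-0.035],[0,0,0]]
    - [0,[0,0,0],[0,0,0]]
    - [0,[0,0,0],[0,0,0]]

```text
clock: 18.25
position: [0.6125, 0.0227, 0.1245]
orientation: [-1.075, 1.284, 1.062]
contact_force: [0.1, -0.5, -0.5]
opening: 0.0469
```

```bash
python3 -c "
from h import *
fix(79.2)"
```

```text
t 18.25 pos [0.6125 0.0227 0.1245] turn [ 0.0008  0.0072 -0.0004] F [ 0.1 -0.5 -0.5] op 0.0469
```

>>> step_arm:
  plan:
    - [0,[-0.001,0,-0.018],[0,0.007,0]]
    - [0,[0,0,0],[0,0,0]]
    - [-1,[0,0,0],[0,0,0]]
    - [-1,[0,0,0],[0,0,0]]
    - [-1,[0,0,0],[0,0,0]]
    - [-1,[0,0,0],[0,0,0]]
    - [-1,[0,0,0],[0,0,0]]
    - [-1,[0,0,0],[0,0,0]]

```text
clock: 19.05
position: [0.6142, 0.0218, 0.1188]
orientation: [-1.074, 1.29, 1.064]
contact_force: [0.2, -0.2, -0.9]
opening: 0.0155
```

```bash
python3 -c "
from h import *
fix(79.2)"
```

```text
t 19.05 pos [0.6142 0.0218 0.1188] turn [ 0.0017  0.0037 -0.    ] F [ 0.2 -0.2 -0.9] op 0.0155
```

>>> step_arm:
  plan:
    - [-1,[0,0.001,-0.014],[0,0,0]]
    - [-1,[0,0,-0.01],[0,0,0]]
    - [-1,[0,0,0],[0,0,0]]
    - [-1,[0,0,0],[0,0,0]]

```text
clock: 19.45
position: [0.6144, 0.0223, 0.1118]
orientation: [-1.076, 1.287, 1.062]
contact_force: [0.2, -1.2, 0.2]
opening: 0.0154
```

```bash
python3 -c "
from h import *
fix(79.2)
reds('wrist',(300,640,150,330))"
```

```text
t 19.45 pos [0.6144 0.0223 0.1118] turn [ 0.0023  0.0058 -0.0004] F [ 0.2 -1.2  0.2] op 0.0154
wrist [396 212  29  30 795] [410.44 226.05] (np.float64(0.114), np.float64(0.1199))
wrist [372 226  16   7 112] [379.5 229. ] (np.float64(0.0976), np.float64(0.1273))
```

>>> step_arm:
  plan:
    - [-1,[0,0,-0.012],[0,0,0]]
    - [-1,[0,0,-0.008],[0,0,0]]
    - [-1,[0,0,0],[0,0,0]]
    - [-1,[0,0,0],[0,0,0]]

```text
clock: 19.9
position: [0.6145, 0.0225, 0.1068]
orientation: [-1.078, 1.285, 1.06]
contact_force: [-1.0, 0.1, 1.5]
opening: 0.0151
```

```bash
python3 -c "
from h import *
fix(79.2)
reds('wrist',(300,640,150,330))"
```

```text
t 19.9 pos [0.6145 0.0225 0.1068] turn [ 0.0026  0.0074 -0.0008] F [-1.   0.1  1.5] op 0.0151
wrist [398 213  30  31 872] [412.59 228.03] (np.float64(0.1139), np.float64(0.1199))
wrist [372 226  16   6  96] [379.5 228.5] (np.float64(0.0979), np.float64(0.1213))
```

>>> step_arm:
  plan:
    - [-1,[0,0,-0.004],[0,0,0]]
    - [-1,[0,0,0],[0,0,0]]
    - [-0.2,[0,0,0],[0,0,0]]
    - [-0.2,[0,0,0],[0,0,0]]
    - [-0.2,[0,0,0],[0,0,0]]
    - [-0.2,[0,0,0],[0,0,0]]

```text
clock: 20.55
position: [0.6147, 0.023, 0.1052]
orientation: [-1.077, 1.284, 1.061]
contact_force: [-0.7, -1.1, 0.4]
opening: 0.0376
```

>>> step_arm:
  plan:
    - [-0.2,[0,0,0.04],[0,0,0]]
    - [-0.2,[0,0,0.08],[0,0,0]]
    - [-0.2,[0,0,0.09],[0,0,0]]
    - [-0.6,[-0.026,0.042,0.01],[-0.016,-0.09,0]]
    - [-0.6,[-0.026,0.042,0.01],[-0.016,-0.09,0]]
    - [-0.6,[0,0,0],[-0.016,-0.09,0]]
    - [-0.6,[0,0,0],[-0.016,-0.09,0]]
    - [-0.6,[0,0,0],[-0.016,-0.09,0]]
    - [-0.6,[0,0,0],[-0.016,-0.09,0]]
    - [-0.6,[0,0,0],[0,0,0]]
    - [-0.6,[0,0,0],[0,0,0]]

```text
clock: 21.65
position: [0.5902, 0.067, 0.2193]
orientation: [-1.423, 0.663, 0.405]
contact_force: [1.0, -0.5, 2.0]
opening: 0.0189
```

```bash
python3 - <<'E'
from h import *
fix(79.2);C,im=reds("wrist",(280,370,180,250));save("w8.png",im)
E
```

```text
t 21.65 pos [0.5902 0.067  0.2193] turn [ 0.0934  0.5509 -0.0015] F [ 1.  -0.5  2. ] op 0.0189
wrist [365 192   5  52 144] [367.8  210.49] (np.float64(0.1378), np.float64(0.1723))
```

```bash
python3 - <<'E'
from h import *
C,im=reds("wrist",(0,640,0,480));print(proj(C,[PAN+.107*Y+[0,0,.12]]))
E
```

```text
wrist [316 136  21  18 359] [325.9  144.62] (np.float64(0.114), np.float64(0.1207))
wrist [295 144  13   5  60] [301.1 146. ] (np.float64(0.0979), np.float64(0.1218))
wrist [ 366  184   98   86 6953] [413.5  226.56] (np.float64(0.163), np.float64(0.1821))
wrist [   75   208   189    82 10928] [174.47 251.88] (np.float64(0.0285), np.float64(0.1969))
[[314.97478626 143.85047591]]
```

The tip is now about 1 mm above the mark's level, which is within tolerance. On to the tell-tale.

>>> step_arm:
  plan:
    - [-0.3,[-0.039,-0.009,0],[0.0155,0.091,0]]
    - [-0.3,[-0.039,-0.009,0],[0.0155,0.091,0]]
    - [-0.3,[-0.039,-0.009,0],[0.0155,0.091,0]]
    - [-0.3,[-0.039,-0.009,0],[0.0155,0.091,0]]
    - [-0.3,[-0.039,-0.009,0],[0.0155,0.091,0]]
    - [-0.3,[-0.039,-0.009,0],[0.0155,0.091,0]]
    - [-0.3,[0,0,0],[0,0,0]]
    - [-0.3,[0,0,0],[0,0,0]]

```text
clock: 22.55
position: [0.489, 0.038, 0.2419]
orientation: [-1.064, 1.272, 1.072]
contact_force: [-0.5, -0.5, -1.0]
opening: 0.0331
```

```bash
python3 - <<'E'
from h import *
fix(79.2);C=cal("wrist");im=get_image("wrist");save("w9.png",im)
hs=cv2.cvtColor(im,cv2.COLOR_RGB2HSV);m=cv2.inRange(hs,(24,130,80),(34,255,255));n,l,s,c=cv2.connectedComponentsWithStats(m)
for i in range(1,n):
    if s[i,4]>20:print(s[i],c[i].round(1))
def T(q):q=q-PAN;return (q@X).round(4),(q@Y).round(4)
for t in["telltale_tip","pointer_tip","telltale_grip"]:
    for r in outline_of(t,"wrist")[:2]:
        u=r["point"][::-1];ys,xs=np.nonzero(r["region"]);print(t,round(r["p"],2),np.round(u,1),xs.min(),xs.max(),ys.min(),ys.max(),T(atz(C,u,.053)))
print("box corners",proj(C,[PAN+a*X+b*Y+[0,0,.05] for a in(-.133,-.075) for b in(-.065,.085)]).round().tolist())
E
```

```text
t 22.55 pos [0.489  0.038  0.2419] turn [-0.0099  0.0071 -0.0013] F [-0.5 -0.5 -1. ] op 0.0331
[290 183  12  30 225] [295.  193.7]
[553 403  12   4  23] [558.9 404.5]
[532 407  20   5  32] [539.6 408.8]
[534 415  42  18 314] [558.6 425.3]
telltale_tip 0.79 [298.  189.9] 289 303 179 211 (np.float64(-0.1256), np.float64(0.0422))
telltale_grip 0.53 [296.3 191. ] 289 302 180 212 (np.float64(-0.1245), np.float64(0.0404))
box corners [[194.0, 183.0], [339.0, 183.0], [199.0, 238.0], [339.0, 237.0]]
```

View pics/w9.png

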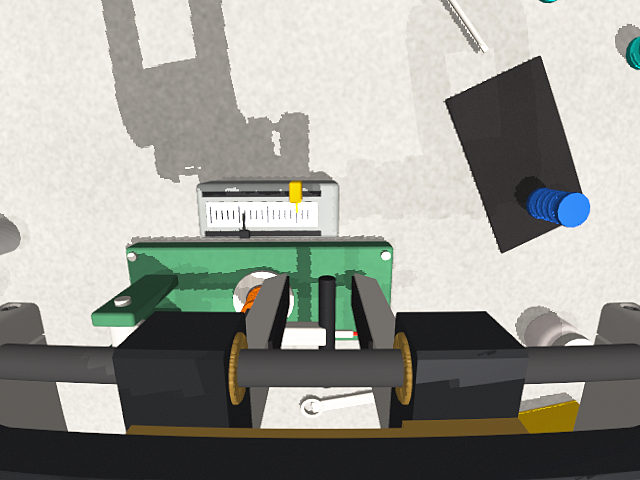

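The pointer is at about col 244 and the tell-tale finger at about col 297, tip near row 212. The tell-tale must go roughly 53 mm towards zero.

```bash
python3 - <<'E'
from h import *
C=cal("wrist");im=get_image("wrist");g=cv2.cvtColor(im,cv2.COLOR_RGB2GRAY)
for r in range(178,242,2):print(r,"".join(" .:-=+*#%@"[::-1][min(9,int(v)//26)] for v in g[r,225:315]))
q=atz(C,(295.5,193.5),.08)-PAN;print("tab",q@X,q@Y)
q=PAN+(q@X)*X+(q@Y)*Y;print("world",q)
E
```

```text
178 =======================================================================-==----============
180 ========+=======++=======++======+++=======++=======+=======+==========-======+===========
182 ====+++++++======+====+===================================================================
184 **********************###*##***##*###############################***++++++++*#############
186 ################################################################*=--------=+**############
188 --+++++++++-++++++++++++++++++++++++++++++++++++++++++++++++++++-......::.:-*****+++++++++
190 +..:.........::++============.:+=======================+-:+=====-:.::::::::-+-...-*+++++==
192 + .............::+===+======....:+=====================+- :+====-::::::::::-+-.....-*+++==
194 +*::----------=---===:-=**+==----=**********************+==****+-:.::::::::-++=======-++=*
196 #%########################################%%################%%%*-::::::::::-=*############
198 ##############################################################%#-::::::::::-=+############
200 ++++++++++++++++++++++=+==+========================
[... 1325 characters left out ...]
                                            
230                  -%#:           ..                          ..            .-.            .
232 .............+= .+###+=...................................................................
234 ======+=+=====#@@%%%@@@@*========+=+===========+=*************#*#*************************
236 ########################%#################################################################
238 ########################%#################################################################
240 :::::::::::::-+########%#=:-----------------------------------====-----------==-----------
tab -0.12846739781360053 0.04109591115221675
world [0.44752995 0.02537959 0.        ]
```

>>> step_arm:
  plan:
    - [-0.3,[-0.078,-0.026,0],[-0.01,0.007,-0.001]]
    - [-0.3,[0,0,-0.08],[0,0,0]]
    - [-0.3,[0,0,-0.08],[0,0,0]]
    - [-0.3,[0,0,-0.04],[0,0,0]]
    - [-0.3,[0,0,0],[0,0,0]]
    - [-0.3,[0,0,0],[0,0,0]]

```text
clock: 23.4
position: [0.4425, 0.0283, 0.1387]
orientation: [-1.078, 1.287, 1.072]
contact_force: [0.3, -0.9, 0.2]
opening: 0.0331
```

```bash
python3 - <<'E'
from h import *
fix(79.2);t=get_obs()["position"]-PAN;print("tester",t@X,t@Y);C=cal("wrist");im=get_image("wrist")
hs=cv2.cvtColor(im,cv2.COLOR_RGB2HSV);m=cv2.inRange(hs,(24,130,80),(34,255,255));n,l,s,c=cv2.connectedComponentsWithStats(m)
for i in range(1,n):
    if s[i,4]>60:
        q=atz(C,c[i],.075)-PAN;print(s[i],c[i].round(1),q@X,q@Y)
E
```

```text
t 23.4 pos [0.4425 0.0283 0.1387] turn [ 0.001   0.0028 -0.0052] F [ 0.3 -0.9  0.2] op 0.0331
tester -0.133822136228012 0.04300148245471116
[308 257  16  31 414] [315.7 270.4] -0.1238040080898245 0.04037558699185142
```

>>> step_arm:
  plan:
    - [-0.3,[0.018,-0.009,-0.03],[0,0.003,-0.005]]
    - [-0.3,[0,0,-0.06],[0,0,0]]
    - [-0.3,[0,0,-0.04],[0,0,0]]
    - [-0.3,[0,0,0],[0,0,0]]
    - [-0.3,[0,0,0],[0,0,0]]

```text
clock: 23.95
position: [0.4587, 0.024, 0.0825]
orientation: [-1.08, 1.278, 1.056]
contact_force: [0.3, 0.2, 0.4]
opening: 0.0332
```

```bash
python3 - <<'E'
from h import *
fix(79.2);t=get_obs()["position"]-PAN;print("tester",t@X,t@Y)
E
```

```text
t 23.95 pos [0.4587 0.024  0.0825] turn [ 0.0018  0.0122 -0.0011] F [0.3 0.2 0.4] op 0.0332
tester -0.11715000456516918 0.041767948782622875
```

>>> step_arm:
  plan:
    - [-0.3,[-0.012,0,-0.02],[0.002,0.012,0]]
    - [-0.3,[0,0,-0.02],[0,0,0]]
    - [-0.3,[0,0,0],[0,0,0]]
    - [-0.3,[0,0,0],[0,0,0]]

```text
clock: 24.35
position: [0.4552, 0.0238, 0.0655]
orientation: [-1.074, 1.286, 1.066]
contact_force: [0.2, 0.1, -0.0]
opening: 0.0328
```

```bash
python3 - <<'E'
from h import *
fix(79.2);t=get_obs()["position"]-PAN;print("tester",t@X,t@Y)
E
```

```text
t 24.35 pos [0.4552 0.0238 0.0655] turn [ 0.      0.0044 -0.0013] F [ 0.2  0.1 -0. ] op 0.0328
tester -0.12052599091295321 0.04099112657825647
```

>>> step_arm:
  plan:
    - [-1,[0,0,0],[0,0,0]]
    - [-1,[0,0,0],[0,0,0]]
    - [-1,[0,0,0],[0,0,0]]
    - [-1,[0,0,0],[0,0,0]]
    - [-1,[0,0,0],[0,0,0]]

```text
clock: 24.85
position: [0.4556, 0.0236, 0.0661]
orientation: [-1.074, 1.286, 1.065]
contact_force: [-0.3, -0.0, -0.5]
opening: 0.0116
```

```bash
cat >> h.py <<'E'
def tips(c0=None,c1=None,show=True):
    fix(79.2);t=get_obs()["position"]-PAN;print("tester",(t@X).round(4),(t@Y).round(4))
    C=cal("wrist");im=get_image("wrist");g=cv2.cvtColor(im,cv2.COLOR_RGB2GRAY);hs=cv2.cvtColor(im,cv2.COLOR_RGB2HSV)
    B=proj(C,[PAN+a*X+b*Y+[0,0,.05] for a in(-.125,-.08) for b in(-.06,.07)]);print(B.round().tolist())
    r0,r1=int(B[:,1].min()),int(B[:,1].max());c0=c0 or int(B[:,0].min());c1=c1 or int(B[:,0].max())
    y=cv2.inRange(hs,(22,100,70),(36,255,255));st=max(1,(c1-c0)//150+0)
    if show:
        for r in range(r0,r1,3):print(r,"".join("Y" if y[r,c] else "@#+. "[min(4,int(g[r,c])//45)] for c in range(c0,c1,st)))
    return C,im,c0,st
E
python3 -c "
from h import *
C,im,c0,st=tips();print(c0,st)"
```

```text
t 24.85 pos [0.4556 0.0236 0.0661] turn [ 0.0003  0.005  -0.0013] F [-0.3 -0.  -0.5] op 0.0116
tester -0.1202 0.0409
[[147.0, 270.0], [370.0, 271.0], [156.0, 340.0], [367.0, 341.0]]
270 +++++++++++++++++++++++++++++++++++++++++++++++++++++++++++++++++++++++++++++++++++++++++++++++++++++++++++++++++++++++++++++++++++++++++++++++++++++++++++++++++++YYYYYYYYYYYYYYYYYYYYYYY+++++++++++++++++++++++++++++++++++++
273 ++++@@@@@@@@@@@@@@@@@@@@@@@@@@@@@@@@@@@@@@@@@@@@@@@@@@@@@@@@@@@@@@@@@@@@@@@@@@@@@@@@@@@@@@@@@@@@@@@@@@@@@@@@@@@@@@@@@@@@@@@@@@@@@@@@@@@@@@@@@@@@@@@@@@@@@@@@@@#+#@YYYYYYYYYYYYYYYYYYYYYYYYY@#+#@@@@@@@@@@@@@@@@@@@@@@@@@#++++++
276 +++.#@@@@@@@@@@@@@@@@@@@@@@@@@@@@@@@@@@@@@@@@@@@@@@@@@@@@@@@@@@@@@@@@@@@@@@@@@@@@@@@@@@@@@@@@@@@@@@@@@@@@@@@@@@@@@@@@@@@@@@@@@@@@@@@@@@@@@@@@@@@@@@@#+++++++++++#@YYYYYYYYYYYYYYYYYYYYYYYYY@#+++++++++++#@@@@@@@@@@@@@@@#++++++
279 +.. +@@@@@@@#######@@@@@@@@@@@@@@@@@@#########@@@@@@@@@@@@@@@@@#@@@@@@@@@@@@@@@@@@@@@@@@@@@@@@@@@@@@@@@@@@@@@@@@@@@#########@@@@@@@@@@@@@@@#++++++++++++++++++++#@YYYYYYYYYYYYYYYYYYYYYYYYY@#++++++++++++++++++++#@@@@@@. .++++
282 . 
[... 3859 characters left out ...]
@@@@@@@@@@
333 ####..                             .#@@@@@@@@@@@@@@@@@@@@@@@@@@@@@@@@@@@@@@@@@@@@@@@@@@@@@@@@@@@@@@@@@@@@@@@@@@@@@@@@@@@@@@@@@@@@@@@@@@@@@@@#####++++++++#@@@@@@@.                         .@@@@@@@#++++++++#####@@@@@@@@@@@@@@
336 ##@@+..     ++.+..+........      .@@@@@@@@@@@@@@@@@@@@@@@@@@@@@@@@@@@@@@@@@@@@@@@@@@@@@@@@@@@@@@@@@@@@@@@@@@@@@@@@@@@@@@@@@@@@@@@@@@@@@@@@@#######+++++++#@@@@@@@.     ..                  .@@@@@@@#++++++++######@@@@@@@@@@@@@
339 ##@@#..     .@@@##@#######@@##@@@@@@@@@@@@@@@@@@@@@@@@@@@@@@@@@@@@@@@@@@@@@@@@@@@@@@@@@@@@@@@@@@@@@@@@@@@@@@@@@@@@@@@@@@@@@@@@@@@@@@@@@@@@@#+######++++++#@@@@@@@@##########################@@@@@@@@++++++######+#@@@@@@@@@@@@@
146 1
```

>>> step_arm:
  plan:
    - [-1,[-0.005,-0.025,0],[0,0.005,0]]
    - [-1,[-0.005,-0.025,0],[0,0,0]]
    - [-1,[-0.005,-0.025,0],[0,0,0]]
    - [-1,[-0.005,-0.025,0],[0,0,0]]
    - [-1,[0,0,0],[0,0,0]]

```text
clock: 25.4
position: [0.4455, -0.0296, 0.0661]
orientation: [-1.07, 1.289, 1.071]
contact_force: [-0.1, -0.3, 0.1]
opening: 0.0114
```

```bash
python3 -c "
from h import *
tips(270,370)"
```

```text
t 25.4 pos [ 0.4455 -0.0296  0.0661] turn [-0.0012  0.001  -0.0014] F [-0.1 -0.3  0.1] op 0.0114
tester -0.1201 -0.0133
[[238.0, 271.0], [462.0, 271.0], [243.0, 341.0], [454.0, 341.0]]
271 +++++++++++++++++++++++++++++++++++++#+YYYYYYYYYYYYYYYYYYYYYYY##+#++++++++++++++++++++++++++++++++++
274 @@@@@@@@@@@@@@@@@@@@@@@@@@@@@@#+++++#@YYYYYYYYYYYYYYYYYYYYYYYYY@#+++++#@@@@@@@@@@@@@@@@@@@@@@@@@@@@@
277 @@@@@@@@@@@@@@@@@@@@#+++++++++++++++#@YYYYYYYYYYYYYYYYYYYYYYYYY@#+++++++++++++++#@@@@@@@@@@@@@@@@@@@
280 #@@@@@@@@@@@@@@#++++++++++++++++++++#@YYYYYYYYYYYYYYYYYYYYYYYYY@@#+++++++++++++++++++#@@@@@@@@@@@@@@
283   .++++++++++++++++++++++++++++++++#@@YYYYYYYYYYYYYYYYYYYYYYYYY@@#+++++++++++++++++++++.        .+++
286    .+++++++++++++++++++++++++++++++#@@YYYYYYYYYYYYYYYYYYYYYYYYY@@#++++++++++++++++++++++.           
289   .++++++++++++++++++++++++++++++++#@@YYYYYYYYYYYYYYYYYYYYYYYYY@@@+++++++++++++++++++++++.          
292            .++++++++++++++++++++++#@@@#YYYYYYYYYYYYYYYYYYYYYYYY@@@#++++++++++++++++++++++           
295            #++++++++++++++++++++++#@@@#YYYYYYYYYYYYYYYYYYYYYYYY@@@#++++
[... 904 characters left out ...]
+#@@@@@@+     .@#@.              @@@@@@@+++++++++++#@@@@@@@@@@@@@@@@@@
325 @@@@@@@@@@@@@@@@@@@#++++++++++#@@@@@@@.     +@#@               +@@@@@@#++++++++++#@@@@@@@@@@@@@@@@@@
328 @@@@@@@@@@@@@@@@@@@@#+++++++++#@@@@@@+      .@#@               +@@@@@@#+++++++++#@@@@@@@@@@@@@@@@@@@
331 @@@@@@@@@@@@@@@@@@@@#+++++++++#@@@@@@.      .@#@                @@@@@@@+++++++++#@@@@@@@@@@@@@@@@@@@
334 @@@@@@@@@@@@@@@@#####++++++++#@@@@@@@#.   +++##@+ ..           .@@@@@@@#++++++++#####@@@@@@@@@@@@@@@
337 @@@@@@@@@@@@@@@#######+++++++#@@@@@@@##@@@@@@###@@@@@@#++.     .@@@@@@@#+++++++#######@@@@@@@@@@@@@@
340 @@@@@@@@@@@@@@@#++#####++++++@@@@@@@@@@@@@@@@@@@@@@@@@@#########@@@@@@@@++++++#####++#@@@@@@@@@@@@@@
```

The tell-tale's finger is about 5 px, or 2.8 mm, up the scale from the pointer's tip. I nudge it.

>>> step_arm:
  plan:
    - [-1,[-0.001,-0.006,0],[0,0,0]]
    - [-1,[0,0,0],[0,0,0]]
    - [-1,[0,0,0],[0,0,0]]

```text
clock: 25.75
position: [0.4449, -0.0328, 0.0661]
orientation: [-1.07, 1.289, 1.071]
contact_force: [0.8, 0.5, -1.1]
opening: 0.0114
```

```bash
python3 -c "
from h import *
tips(300,340)"|tail -16
```

```text
295 ++++#@@@YYYYYYYYYYYYYYYYYYYYYYYYY@@@#+++
298 ++++@@@@#YYYYYYYYYYYYYYYYYYYYYYYY@@@@+++
301 +++#@@@@YYYYYYYYYYYYYYYYYYYYYYYYY@@@@#++
304 +++#@@@@@YYYYYYYYYYYYYYYYYYYYYYYY@@@@#++
307 +++@@@@@@   .+    YYYYY#        @@@@@@++
310 ++#@@@@@#    #     YYYY@        #@@@@@#+
313 ++#@@@@@+    @      ###@        +@@@@@#+
316 +#@@@@@@     @      ###@         @@@@@@#
319 +#@@@@@@     @      ###@         @@@@@@#
322 +#@@@@@#     @      ##@+         @@@@@@@
325 #@@@@@@#     #      ##@.         +@@@@@@
328 #@@@@@@+            #@@.         +@@@@@@
331 #@@@@@@.            ##@.          @@@@@@
334 @@@@@@@.  .++.   .++####..#.     .@@@@@@
337 @@@@@@@#. .++#@@@@@@###@@@@@@@#. .@@@@@@
340 @@@@@@@#####@@@@@@@@@@@@@@@@@@@###@@@@@@
```

Aligned to within a pixel. Releasing and lifting clear.

>>> step_arm:
  plan:
    - [-0.4,[0,0,0],[0,0,0]]
    - [-0.4,[0,0,0],[0,0,0]]
    - [-0.4,[0,0,0],[0,0,0]]
    - [-0.4,[0,0,0.06],[0,0,0]]
    - [-0.4,[0,0,0.08],[0,0,0]]
    - [-0.4,[0,0,0.08],[0,0,0]]
    - [-0.4,[0,0,0.08],[0,0,0]]
    - [-0.4,[0,0,0],[0,0,0]]
    - [-0.4,[0,0,0],[0,0,0]]

```text
clock: 26.7
position: [0.4415, -0.0307, 0.2203]
orientation: [-1.069, 1.292, 1.077]
contact_force: [0.4, 0.4, -0.8]
opening: 0.0282
```

```bash
python3 -c "
from h import *
C,im,c,s=tips(None,None,False);g=cv2.cvtColor(im,cv2.COLOR_RGB2GRAY);hs=cv2.cvtColor(im,cv2.COLOR_RGB2HSV);y=cv2.inRange(hs,(22,100,70),(36,255,255))
q=proj(C,[PAN-.10*X-.013*Y+[0,0,.05]])[0].astype(int);print(q)
for r in range(q[1]-30,q[1]+40,2):print(r,''.join('Y' if y[r,k] else '@#+. '[min(4,int(g[r,k])//45)] for k in range(q[0]-40,q[0]+40)))
"
```

```text
t 26.7 pos [ 0.4415 -0.0307  0.2203] turn [-0.0018 -0.0027 -0.0032] F [ 0.4  0.4 -0.8] op 0.0282
tester -0.1238 -0.0151
[[275.0, 228.0], [404.0, 229.0], [276.0, 271.0], [401.0, 272.0]]
[321 252]
222 ........................++++++++YYYYYYYYYYY++......................+.........+++
224         ...........  . .+++++++.YYYYYYYYYYYY....................................
226                        .+++++++YYYYYYYYYYYYY....................................
228         ...             +++++++YYYYYYYYYYYYY.         ..            ....        
230 ########################@@@@@@@YYYYYYYYYYYYY####################################
232 ###########################@@@@YYYYYYYYYYYYY####################################
234 @@@@@@@@@@@@@@@@@@@@@@@@@@@@@@@YYYYYYYYYYYYY#@@@@@@@@@@@@@@@@@@@@@@@#@@@@@@@@@#@
236                               .YYYYYYYYYYYYY.                                   
238                               .YYYYYYYYYYYYY.     ..........   ...........     .
240        ...........     ........YYYYYYYYYYYYY+...     ..........     ........... 
242                                YYYYYYYYYYYYY       
[... 1369 characters left out ...]
##########++++######
276 +++++++++#@@@#+++++++++++++++++++###########+++++++++++####++++++##@@#++++++++++
278 +++++++++#@@@@@@@@@@@@@@@@@@@@@@@@@@@@@@@@@@@@@@@@@@@@@@@@@@@@@@@@@@@#++++++++++
280 ++++++++#@@@@@@@@@@#@@##@@@@@@@@#@@@@@@@@@@@@@@@@@@@@@@@@@@@@@@@@@@@@@#+++++++++
282 ++++++++#@@@@@@@@@@@@@@@@@@@@@@@@@@@@@@@@@@@@@@@@@@@@@@@@@@@@@@@@@@@@@#+++++++++
284 +++++++#@@@@@#+++++++++++++++++++++++++++#++#+++++#+++#+++#++#+++#@@@@@#++++++++
286 +++++++#@@@@@+++++++++++++++++++++++++++++++++++++++++++++++++++++#@@@@#++++++++
288 ++++++#@@@@@@+.+++++++++++++++++++++++++++++++++++++++++++++++++.+@@@@@@#+++++++
290 ++++++#@@@@@@+.+++++++++++++++++++++++++++++++++++++++++++++++++.+@@@@@@#+++++++
```

```bash
python3 -c "
from h import *
print(get_obs()['contact_force']);print(job_done())"
```

```text
[0.83134618 0.41729025 0.08354563]
the job is handed in; nothing more can be done
None
```

The job is handed in at about 27 s of the 72 s allowed; it reported no verdict.

- **Spring:** I picked the orange spring off the mat and stood it on the pan. The wrist camera put it within about 1 mm of the pan's centre.
- **Beam:** I gripped the cross handle, swung the beam down onto the spring and let go. A side view first showed the tip about 15 mm too high. I regripped, lowered it and released it again. After that release, a second side view put the tip about 1 mm above the mark's level (limit 3 mm).
- **Tell-tale:** I gripped its tab and slid it down the scale to the pointer. After release, its tip was within about 1 px (1 mm) of the pointer's tip (limit 4 mm).
- **At hand-in:** The gripper was clear of everything, and the force readings were at noise level, under 1 N.

**Checks that disagreed:**
- **Mark height:** The scene camera put it about 4 mm higher than the wrist camera did (0.1247 m against 0.1207 m). I used only the difference between tip and mark within one wrist picture.
- **Pan position:** The top and wrist cameras differed by about 5 mm, so I placed the spring by the wrist view.

I did not measure the beam's level again after setting the tell-tale; nothing touched the beam in between. I also took no closing picture of the bystanders; the arm stayed clear of them in every move.

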